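Close the olive sample and set the shaker's transport lock

ROBOT

A 7-joint arm with a two-finger parallel gripper is mounted at the origin on the work surface. World frame = base frame: x ahead of the robot, y to its left, z up, the work surface at z = 0. Lengths are in m, angles in rad, forces in N, time in s.
With the tool pointing down it reaches from about 0.4 to 0.875 m from the base axis. Payload 19.3 kg.
Tool frame: the origin (TCP) lies midway between the tips of the shut fingers; the grasp point (between the pads) lies 19 mm behind it (bot.pinch_z is the distance from the TCP to the grasp point, in m); z points along the fingers, y is the line along which they close (so a half turn about z gives the same grasp; the last joint's range is limited). The gripper opens to 85 mm and grips with 20 to 120 N. Pads are 22 mm wide; open, the fingers measure 114 mm over their backs; the gripper's body (76 mm by 85 mm) begins 54 mm behind the grasp point. The pads swing forward as they close: fully open they stand 13 mm farther back than shut.
Start: joints at [-1.24, 0.521, -0.036, 1.599, 0.021, 1.021, -0.113], TCP at [0.244, 0.575, 0.231] pointing down, gripper open.
Joint ranges: [-2.91, 2.91], [-0.3, 2.13], [-1.5, 1.42], [0.17, 2.43], [-1.26, 4.41], [0.16, 1.93], [-2.52, 2.52]. Speed limits (rad/s): [1.89, 1.89, 2.39, 2.39, 3.01, 3.01, 3.01].

INTERFACE

Orientations are given as [roll, pitch, yaw] about the fixed x, y, z axes, in that order (R = Rz(yaw) Ry(pitch) Rx(roll)).
In Python, from workcell import observe, viewer, bot gives the robot as it stands. The module is installed in compiled form; this text tells all that it offers.
- The arm moves only by the tool play_rows, never from a script. Its argument "motion" is a list of rows, each a list of 7 numbers: the shift along the tool's x, y, z in cm, then the turn, a rotation vector about the tool's x, y, z in rad, then the opening, from -1 (shut) to 1 (fully open), so that 0 is half open. A call has exactly 5 rows; each row is the pose to reach, as a shift and turn from the pose commanded when the call began, along the tool's axes at that moment; what a row does not reach only later rows make up. A row lasts 1/10 s, in which the tool goes at most 50 mm and 8.59 degrees, less where a joint would pass 70% of its speed; a pose out of reach is approached as far as the arm can. A call with a gripper value outside its range is refused whole. The fingers move at their own pace and stop on an object; "squeeze" is the grip in N (left out, the last holds). Time passes only in rows, so rows that repeat a pose let the fingers close, or fill a call up. It gives the time, the measured TCP pose, the force, the opening and the grip force at its end, in the units of the state.
- observe(): the state, without advancing time (a new reading comes with each control period).
- viewer.grab_frame(name): name is "side" or "top" or "wrist"; returns (picture, depth): 480x640x3 uint8, red, green, blue; 480x640 float32, m along the optical axis (not along the pixel's ray), 0 where there is no reading.
- viewer.camera_info(name): a dict with "fx", "fy", "cx", "cy" (pixels), "R" (3x3) and "t" (3): a world point X has camera coordinates R X + t. Camera axes: x right, y down, z forward; pixel columns grow to the right and rows downward; lengths in m; the calibration is good to about 2 mm. A picture is of the moment at which its call begins: read the wrist's pose just before it. camera_info takes no time and is no camera call; for the wrist camera it gives the pose at the moment of the call.
- bot.job_done(): hands the job in; it is judged then, once.
The state is a dict: "clock": time; "qpos": joint angles; "qd": joint speeds; "joint_efforts": joint torques, N m; "position": TCP position; "tool_rot": TCP orientation; "force": force on the tool from outside, world axes, zero at the start; "moment": the same for the moment, N m; "grip_width": finger opening in m; "finger_force": force on a finger pad.
Only numpy, scipy, OpenCV 4.12 (cv2) and the standard library are available. Lean on these libraries where they do the work, as an engineer would, in place of code of your own. Each camera call takes 0.05 s, during which the arm holds its last target. There are 200 camera calls.

TASK

Get the olive sample ready for shaking: put the green lid on the white tub in the carrier and press it down until it snaps in under both blue clips. Then slide the red transport-lock grip all the way to its end stop, so that its tongue lies over the lid. Leave everything else on the bench where it is.

Things in the scene. Friction and masses are not known exactly. Their poses are not given: they have to be found in the camera images.
- station: Sample carrier of a shaker, fixed to the bench: steel block 170 x 260 x 50 mm (x, y, z), green strip on its -x side. Origin: centre of its underside, on the bench; x away from the green strip, y along the long side, z up. On it stand a fixed white tub at x 0, y -60 mm, two blue clips beside the tub, and the lock slide along x = 0 on the +y half.
- tub_mouth (a point): Centre of the mouth of the fixed, round white tub (olives inside), in the plane of its rim, 85 mm above the bench; axes as the station's. Outer diameter 94, inner 88; inner floor 53 mm above the bench.
- clip_a_nose (a point): Nose tip of the blue spring clip on the tub's +x side (its twin is opposite, on -x): 46.5 mm from the tub's axis, 92.5 mm above the bench. Clips are 20 mm wide, 107 mm high; gap 107 mm at the top, sloping in to 93 mm at the noses. A lid laid on them stays about 14 mm too high; 5 to 20 N straight down makes them yield and snap over its edge. Keep spread fingers off them: close along station y.
- lock (a joint): Transport lock slide, m: 0 = fully open, 0.070 = hard end stop, locked; grows towards the tub (station -y). About 2.5 N of friction, no spring, stays where left. Starts between 0 and 0.02.
- lock_grip (a point): Top centre of the lock's red grip, 130.5 mm above the bench: block 26 x 18 x 30 mm (station x, y, z); at joint value q its centre is at station x 0, y 85 mm - q. To lock, push its +y face, 101 to 130 mm above the bench, towards station -y.
- lock_tongue (a point): Tip of the lock's steel tongue (20 mm wide, 92.5 to 100.5 mm above the bench), underside, 50 mm ahead of the grip's centre. At the end stop it overhangs the lid's edge by 25 mm, 2.5 mm above the snapped lid; a lid not snapped down blocks it.
- lid: The tub's green round lid, 60 to 130 g. Origin: centre of its underside, z up. Plug tapers from 72 mm diameter at z 0 to 84 at z 14 mm; flange 100 mm diameter, z 14 to 19; black knob 24 mm diameter, z 19 to 51 mm. Starts on the bench on its plug, left or right of the station. Snapped on, its origin is 71 mm and the knob's top 122 mm above the bench.
- lid_seat (a point): Centre of the underside of the lid's flange, 14 mm above the lid's origin on its axis; it coincides with tub_mouth when snapped on.
- small_lid: Bystander: orange lid of another tub, too small (74 mm flange, 24 mm black knob, 51 mm high); origin under its centre.
- pot: Bystander: steel sample pot, 90 mm diameter, 45 mm high, with a black handle to its +y reaching 140 mm from the axis; origin under the bowl's centre.
- jar: Bystander: amber glass jar, 60 mm diameter, 85 mm high, white cap; origin under its centre.
- spatula: Bystander: spatula lying on the bench along its own x; origin on its underside.
- brush: Bystander: brush lying on the bench along its own x; origin on its underside.
- beaker: Bystander: glass cup, 70 mm mouth, 90 mm high; origin under its centre.
- tray: Bystander: empty steel tray 120 x 160 x 30 mm; origin under its centre.
Mind the look-alikes: they are no part of the job. There is more than one size of the lid; the one meant has the size given above.

How it is judged:
By the outcome, as a careful person would: the job done as asked, in the order asked, and still so for the second after the job is handed in, with the robot touching nothing.
It also fails if it takes over 56 s, if anything falls off the work surface, if the arm or the gripper's body presses on something with over 40 N, if the wrist force passes 120 N, or if a joint passes its speed limit or range.

## Working session

There is one attempt and no reset: what is moved stays moved. The work goes in short steps, Python scripts to look and compute and a tool call to move; the robot and the scene stay as the last step left them, time stands still between calls to the robot, and variables do not carry over. Pictures are saved under pics/ and viewed, at most 10 in all, crops included, and the job is handed in when it is done.

Besides the shell and the picture viewer there is one more tool, called after "Request:" by a JSON object that holds its "name" and its "arguments". play_rows: Moves the arm, as the interface text tells. Its arguments: {"type":"object","properties":{"motion":{"type":"array"},"squeeze":{"type":"number"}},"required":["motion"]}

```bash
mkdir -p pics; cat > h.py <<'E'
import numpy as np, cv2
from workcell import observe, viewer, bot
def pt(name,u,v,d,ci=None):
    c=ci or viewer.camera_info(name)
    p=np.array([(u-c['cx'])/c['fx']*d,(v-c['cy'])/c['fy']*d,d])
    return np.array(c['R']).T@(p-np.array(c['t']))
def cloud(name,d,c):
    v,u=np.mgrid[:480,:640]
    P=np.stack([(u-c['cx'])/c['fx']*d,(v-c['cy'])/c['fy']*d,d],-1)-np.array(c['t'])
    return P@np.array(c['R'])
E
python3 - <<'E'
from h import *
for n in ['top','side']:
    im,d=viewer.grab_frame(n); c=viewer.camera_info(n)
    cv2.imwrite(f'pics/{n}1.png',im[:,:,::-1]); np.savez(f'{n}1.npz',im=im,d=d,P=cloud(n,d,c))
    print(n,c['fx'],-np.array(c['R']).T@c['t'])
s=observe();print(s)
E
```

```text
top 443.8350362814206 [0.39218389 0.01745664 1.19423059]
side 531.2107518143977 [-0.39782181 -0.5700855   0.91297407]
{'clock': 0.1, 'qpos': array([-1.2401901 ,  0.52195962, -0.03631426,  1.59988876,  0.02120269,
        1.02111831, -0.11280116]), 'qd': array([-0.00159538,  0.00055786,  0.00018035, -0.00209246, -0.00034676,
        0.0001019 , -0.00034738]), 'joint_efforts': array([ 6.17837723e-03, -9.28494143e+01,  1.98513798e+00, -3.70534301e+01,
        1.82374183e-02,  5.25223455e-03, -3.86903992e-05]), 'position': array([0.24377973, 0.57519647, 0.23080248]), 'tool_rot': array([-3.14060662e+00,  7.69605922e-05,  2.74076318e+00]), 'force': array([ 0.13631962,  0.06929195, -0.09502953]), 'moment': array([-0.01666264,  0.03333458, -0.07151561]), 'finger_force': 0.0, 'grip_width': 0.08554793256527954}
```

View pics/top1.png

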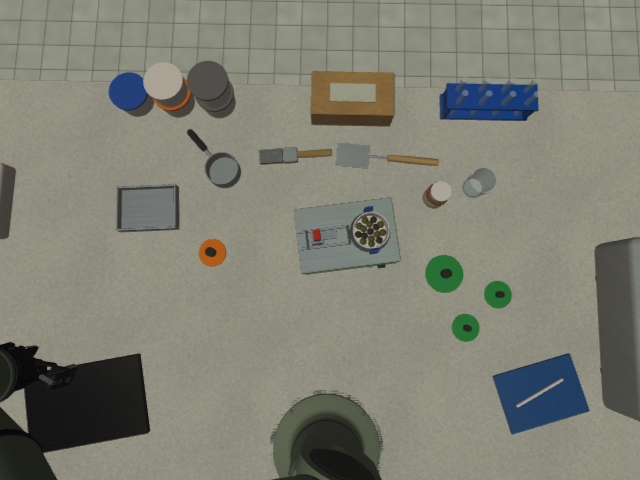

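View pics/side1.png

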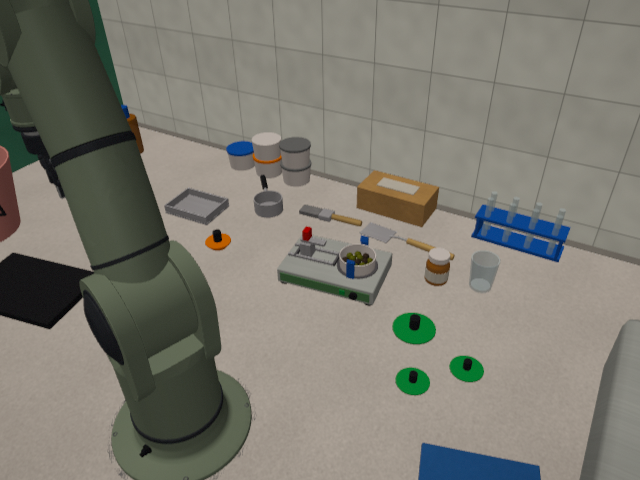

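The top view shows three green lids: a large one at (444,273) and smaller ones at (498,294) and (465,327). There is also an orange lid at (212,252). The tub is at (370,230) with clips at (368,210) and (375,250), and the red grip is at (316,236). I choose the large green lid and will check its diameter next.

```bash
python3 - <<'E'
from h import *
for n in ['top','side']:
    z=np.load(f'{n}1.npz'); im,P=z['im'].astype(int),z['P']
    R,G,B=im[...,0],im[...,1],im[...,2]
    g=((G>R*1.6)&(G>B*1.5)&(G>60)).astype(np.uint8)
    k,lab,st,ce=cv2.connectedComponentsWithStats(g)
    for i in range(1,k):
        if st[i,4]<150: continue
        Q=P[lab==i]; Q=Q[(Q[:,2]<.04)&(Q[:,2]>.005)]
        if len(Q)<50: continue
        (c,r)=cv2.minEnclosingCircle(Q[:,:2].astype(np.float32))
        print(n,'green',ce[i].round(),'circ',np.round(c,4),'diam',round(2*r,4),'mean',Q.mean(0).round(4),'eqd',round(2*np.percentile(np.hypot(*(Q[:,:2]-c).T),97),4))
    roi=np.zeros(g.shape,bool)
    if n=='top': roi[190:290,285:410]=1
    else: roi[215:300,270:400]=1
    for nm,m in [('red',(R>120)&(G<70)&(B<70)),('blue',(B>R*1.8)&(B>G*1.4)&(B>70))]:
        k,lab,st,ce=cv2.connectedComponentsWithStats((m&roi).astype(np.uint8))
        for i in range(1,k):
            if st[i,4]<8: continue
            Q=P[lab==i]; t=Q[Q[:,2]>Q[:,2].max()-.006]
            print(n,nm,ce[i].round(1),st[i,4],'topmean',t.mean(0).round(4),len(t))
    # rim (white, z 0.08..0.09)
    m=roi&(R>150)&(abs(R-B)<45)&(P[...,2]>.078)&(P[...,2]<.092)
    Q=P[m]; 
    if len(Q)>10:
        c,r=cv2.minEnclosingCircle(Q[:,:2].astype(np.float32)); print(n,'rim',np.round(c,4),2*r,len(Q))
    # block top
    m=roi&(P[...,2]>.044)&(P[...,2]<.056)
    print(n,'block',cv2.minAreaRect(P[m][:,:2].astype(np.float32)*1000),m.sum())
z=np.load('top1.npz');im=z['im'][:,:,::-1]
a=cv2.resize(im[185:345,285:525],None,fx=3.3,fy=3.3,interpolation=cv2.INTER_CUBIC);cv2.imwrite('pics/crop1.png',a)
E
```

```text
top green [444. 273.] circ [ 0.4515 -0.3035] diam 0.0999 mean [ 0.4516 -0.3029  0.0195] eqd 0.0969
top green [497. 294.] circ [ 0.4008 -0.4448] diam 0.0719 mean [ 0.4005 -0.4447  0.0145] eqd 0.0694
top green [465. 327.] circ [ 0.3124 -0.3583] diam 0.0707 mean [ 0.3126 -0.3585  0.0145] eqd 0.0697
top red [316.  234.5] 65 topmean [0.3922 0.0175 1.1942] 1
top blue [368.5 208.4] 34 topmean [ 0.6066 -0.093   0.1059] 17
top blue [374.4 250. ] 32 topmean [ 0.4997 -0.1088  0.1063] 16
top rim [ 0.5545 -0.1021] 0.09234492480754852 55
top block ((544.2111206054688, -43.105377197265625), (171.41246032714844, 260.45343017578125), 8.552203178405762) 4844
side green [414. 329.] circ [ 0.451  -0.3021] diam 0.1002 mean [ 0.4453 -0.304   0.02  ] eqd 0.0969
side green [466. 369.] circ [ 0.3996 -0.4443] diam 0.0739 mean [ 0.3963 -0.4444  0.0148] eqd 0.0708
side green [412. 382.] circ [ 0.3123 -0.3571] diam 0.0724 mean [ 0.3088 -0.3582  0.0148] eqd 0.0698
side red [306.5 229.4] 35 topmean [0.531  0.0343 0.1315] 29
side blue [364.1 239.9] 55 topmean [ 0.6043 -0.0956  0.1076] 5
side blue [350.  268.4] 133 topmean [-0.3978 -0.5701  0.913 ] 1
side rim [ 0.5569 -0.0978] 0.09709462523460388 64
side block ((543.719970703125, -41.98060607910156), (182.69468688964844, 262.5538024902344), 7.134644985198975) 2682
```

View pics/crop1.png

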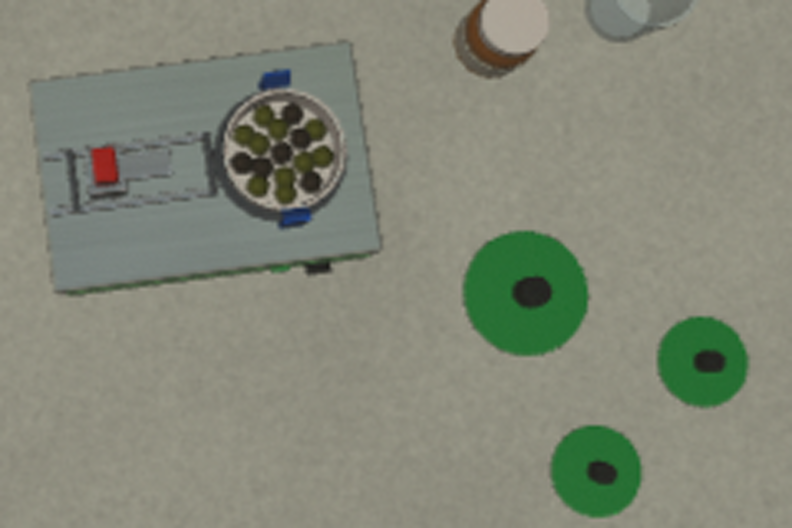

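The crop shows the large green lid centred at about (526,293), 100 mm across as described. The other two are about 71 mm. The clips are at (275,78) and (294,217), and the grip is at (104,164). This puts the lid at (0.451,-0.303), the tub at (0.553,-0.1015) and the station yaw at about 8.5°. Next I work out the approach numbers.

```bash
cat >> h.py <<'E'
from scipy.spatial.transform import Rotation as Ro
def rel(p0,e0,p1,e1):
    A=Ro.from_euler('xyz',e0);B=Ro.from_euler('xyz',e1)
    return (A.inv().apply(np.array(p1)-p0)*100).round(2),(A.inv()*B).as_rotvec().round(3)
E
python3 - <<'E'
from h import *
s=observe();p,e=s['position'],s['tool_rot']
W=[((.42,.41,.231),2.04),((.49,.18,.231),1.34),((.49,-.06,.231),.64),((.452,-.302,.231),.148)]
for q,y in W:
    print(rel(p,e,q,(np.pi,0,y))); p,e=np.array(q),(np.pi,0,y)
E
```

```text
(array([-2.267e+01, -8.330e+00, -1.000e-02]), array([-0.001,  0.   ,  0.701]))
(array([-23.68,  -4.16,  -0.  ]), array([ 0. , -0. ,  0.7]))
(array([-23.36,   5.49,   0.  ]), array([ 0. , -0. ,  0.7]))
(array([-17.5 ,  17.14,   0.  ]), array([ 0.   , -0.   ,  0.492]))
```

Request:
{"name": "play_rows", "arguments": {"motion": [[-4.5,-1.7,0,0,0,0.14,1],[-9,-3.3,0,0,0,0.28,1],[-13.6,-5,0,0,0,0.42,1],[-18.1,-6.6,0,0,0,0.56,1],[-22.7,-8.3,0,0,0,0.7,1]]}}

```text
clock: 0.6
position: [0.4215, 0.409, 0.2312]
tool_rot: [-3.141, -0.0, 2.035]
force: [1.0, 0.3, -0.7]
grip_width: 0.0854
finger_force: 0.0
```

Request:
{"name": "play_rows", "arguments": {"motion": [[-4.7,-0.8,0,0,0,0.14,1],[-9.5,-1.6,0,0,0,0.28,1],[-14.2,-2.5,0,0,0,0.42,1],[-18.9,-3.3,0,0,0,0.56,1],[-23.7,-4.2,0,0,0,0.7,1]]}}

```text
clock: 1.1
position: [0.4905, 0.1784, 0.2313]
tool_rot: [-3.141, -0.0, 1.335]
force: [2.1, 0.0, 0.3]
grip_width: 0.0856
finger_force: 0.0
```

Request:
{"name": "play_rows", "arguments": {"motion": [[-4.7,1.1,0,0,0,0.14,1],[-9.3,2.2,0,0,0,0.28,1],[-14,3.3,0,0,0,0.42,1],[-18.7,4.4,0,0,0,0.56,1],[-23.4,5.5,0,0,0,0.7,1]]}}

```text
clock: 1.6
position: [0.4901, -0.062, 0.2314]
tool_rot: [-3.142, -0.0, 0.635]
force: [0.5, -0.1, 0.4]
grip_width: 0.0853
finger_force: 0.0
```

Request:
{"name": "play_rows", "arguments": {"motion": [[-3.5,3.4,0,0,0,0.1,1],[-7,6.9,0,0,0,0.2,1],[-10.5,10.3,0,0,0,0.3,1],[-14,13.7,0,0,0,0.4,1],[-17.5,17.1,0,0,0,0.492,1]]}}

```text
clock: 2.1
position: [0.4519, -0.3036, 0.2312]
tool_rot: [-3.141, -0.0, 0.145]
force: [0.6, 0.4, 0.0]
grip_width: 0.0853
finger_force: 0.0
```

```bash
python3 - <<'E'
from h import *
c=viewer.camera_info('wrist');im,d=viewer.grab_frame('wrist');s=observe()
print(s['position'],s['tool_rot'],s['qpos'].round(2),s['force'])
P=cloud('wrist',d,c);cv2.imwrite('pics/w1.png',im[:,:,::-1])
R,G,B=im[...,0].astype(int),im[...,1].astype(int),im[...,2].astype(int)
g=((G>R*1.6)&(G>B*1.5)&(G>60)).astype(np.uint8)
k,lab,st,ce=cv2.connectedComponentsWithStats(g)
for i in range(1,k):
    if st[i,4]<500: continue
    Q=P[lab==i];cc,r=cv2.minEnclosingCircle(Q[:,:2].astype(np.float32));print(ce[i],cc,2*r,np.median(Q[:,2]))
m=(R<60)&(G<60)&(B<60)&(P[...,2]>.047)&(P[...,2]<.056)&(np.hypot(P[...,0]-.4515,P[...,1]+.303)<.03)
print('knob top',P[m].mean(0),m.sum(),cv2.minEnclosingCircle(P[m][:,:2].astype(np.float32)))
E
```

```text
[ 0.44910513 -0.31132346  0.23183146] [3.13754915e+00 7.03120161e-04 1.32116982e-01] [-0.04  0.5   0.75  1.84 -0.4   0.96 -0.55] [-9.20895571 -3.61820878 -3.03779719]
[317.23814655 191.66451149] (0.46582508087158203, -0.30309003591537476) 0.1384172886610031 0.018281857695678992
[454.57367796 264.93285799] (0.4515344500541687, -0.3841997981071472) 0.2480274885892868 0.012984015664444517
[350.22794637 331.71171489] (0.4030470848083496, -0.33482515811920166) 0.27592015266418457 0.01285621929793822
knob top [ 0.45389704 -0.30347558  0.05012227] 563 ((0.4533994793891907, -0.30309751629829407), 0.012003316543996334)
```

Request:
{"name": "play_rows", "arguments": {"motion": [[0,0,4,0,0,0,0.6],[0.05,0,8,0,0,0,0.6],[0.05,0,12,0,0,0,0.6],[0.05,0,15,0,0,0,0.6],[0.05,0,17,0,0,0,0.6]]}}

```text
clock: 2.65
position: [0.452, -0.3013, 0.0589]
tool_rot: [-3.14, 0.002, 0.149]
force: [1.6, -0.3, 1.3]
grip_width: 0.0681
finger_force: 0.0
```

Request:
{"name": "play_rows", "arguments": {"motion": [[0,0,1.5,0,0,0,0.6],[0,0,2.8,0,0,0,0.6],[0,0,3.5,0,0,0,0.6],[0,0,3.7,0,0,0,0.6],[0,0,3.7,0,0,0,0.6]]}}

```text
clock: 3.15
position: [0.4532, -0.302, 0.0246]
tool_rot: [3.141, -0.0, 0.149]
force: [0.0, 0.4, 0.4]
grip_width: 0.0684
finger_force: 0.0
```

Request:
{"name": "play_rows", "arguments": {"motion": [[0,0,0,0,0,0,0.2],[0,0,0,0,0,0,-0.2],[0,0,0,0,0,0,-0.6],[0,0,0,0,0,0,-0.8],[0,0,0,0,0,0,-1]], "squeeze": 60}}

```text
clock: 3.65
position: [0.4532, -0.3019, 0.0249]
tool_rot: [3.141, -0.001, 0.149]
force: [-1.0, 2.6, 9.6]
grip_width: 0.0222
finger_force: 58.3
```

Request:
{"name": "play_rows", "arguments": {"motion": [[0,0,0,0,0,0,-1],[0,0,0,0,0,0,-1],[0,0,0,0,0,0,-1],[0,0,0,0,0,0,-1],[0,0,0,0,0,0,-1]]}}

```text
clock: 4.15
position: [0.4532, -0.3019, 0.0249]
tool_rot: [3.141, -0.001, 0.149]
force: [-1.2, 1.8, 10.2]
grip_width: 0.0222
finger_force: 58.3
```

Request:
{"name": "play_rows", "arguments": {"motion": [[0,0,-1,0,0,0,-1],[0,0,-4,0,0,0,-1],[0,0,-8,0,0,0,-1],[0,0,-12,0,0,0,-1],[0,0,-15,0,0,0,-1]]}}

```text
clock: 4.65
position: [0.4529, -0.3022, 0.1771]
tool_rot: [3.141, -0.001, 0.148]
force: [1.2, 0.1, -0.2]
grip_width: 0.0222
finger_force: 58.8
```

Request:
{"name": "play_rows", "arguments": {"motion": [[0,0,-1.5,0,0,0,-1],[0,0,-2.5,0,0,0,-1],[0,0,-2.5,0,0,0,-1],[0,0,-2.5,0,0,0,-1],[0,0,-2.5,0,0,0,-1]]}}

```text
clock: 5.15
position: [0.4526, -0.3016, 0.1985]
tool_rot: [-3.141, 0.001, 0.149]
force: [1.1, -0.4, -1.1]
grip_width: 0.0222
finger_force: 58.8
```

```bash
cat >> h.py <<'E'
def plane(Q):
    A=np.c_[Q[:,:2],np.ones(len(Q))]
    for _ in range(4):
        x=np.linalg.lstsq(A,Q[:,2],rcond=None)[0]; r=abs(A@x-Q[:,2]); k=r<max(.0015,np.median(r)*2.5); A,Q=A[k],Q[k]
    return x,len(Q)
def lidfit(n,zmin):
    c=viewer.camera_info(n);im,d=viewer.grab_frame(n);P=cloud(n,d,c)
    R,G,B=[im[...,i].astype(int) for i in range(3)]
    m=(G>R*1.6)&(G>B*1.5)&(G>50)&(P[...,2]>zmin)&(P[...,2]<.5)&(np.linalg.norm(P[...,:2]-observe()['position'][:2],axis=-1)<.08)
    Q=P[m]; x,k=plane(Q); Q=Q[abs(np.c_[Q[:,:2],np.ones(len(Q))]@x-Q[:,2])<.002]
    cc,r=cv2.minEnclosingCircle(Q[:,:2].astype(np.float32))
    print(n,'slope',x[:2].round(3),'z@c',round(float(x[:2]@cc+x[2]),4),'c',np.round(cc,4),'d',round(2*r,4),k)
    return im
E
python3 - <<'E'
from h import *
for n in ['wrist','top','side']:
    try: im=lidfit(n,.1); cv2.imwrite(f'pics/lift_{n}.png',im[:,:,::-1])
    except Exception as ex: print(n,ex)
s=observe();print(s['position'],s['tool_rot'],s['force'],s['moment'],s['qpos'].round(2))
w=cv2.imread('pics/lift_wrist.png');t=cv2.imread('pics/lift_side.png')
cv2.imwrite('pics/lift.png',np.hstack([cv2.resize(w,(400,300)),cv2.resize(t[150:390,300:620],(400,300))]))
E
```

```text
wrist slope [-0.002 -0.   ] z@c 0.1918 c [ 0.4521 -0.3017] d 0.0996 25743
top slope [-0.003  0.012] z@c 0.1929 c [ 0.4529 -0.2988] d 0.097 449
side slope [0.004 0.005] z@c 0.1935 c [ 0.4499 -0.3017] d 0.099 633
[ 0.45267856 -0.30184071  0.19869958] [-3.14122769e+00  1.03961745e-03  1.48540372e-01] [ 0.30209157 -0.13988913 -1.44097179] [ 0.00373472 -0.05318927  0.01303412] [-0.03  0.54  0.72  1.87 -0.44  0.9  -0.52]
```

View pics/lift.png

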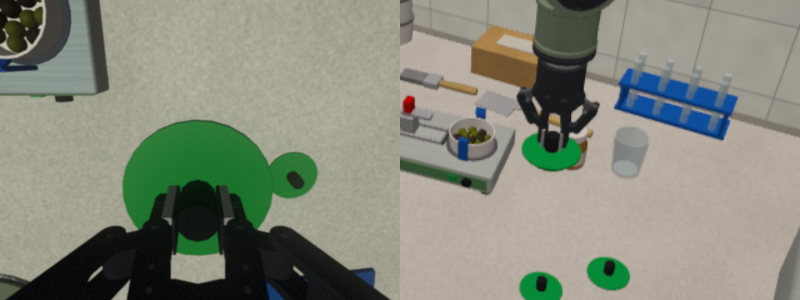

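The image shows the lid held level in the gripper, centred on the TCP within 1 mm. The tub is at the upper left. I move beside the tub to measure it from near.

Request:
{"name": "play_rows", "arguments": {"motion": [[0.1,-3,0,0,0,0,-1],[0.2,-8,0,0,0,0,-1],[0.3,-13,0,0,0,0,-1],[0.4,-17,0,0,0,0,-1],[0.4,-18.1,0,0,0,0,-1]]}}

```text
clock: 5.8
position: [0.4295, -0.1185, 0.1988]
tool_rot: [-3.14, 0.001, 0.153]
force: [0.6, -0.2, -0.2]
grip_width: 0.0224
finger_force: 59.0
```

Request:
{"name": "play_rows", "arguments": {"motion": [[0,0,0,0,0,0,-1],[0,0,0,0,0,0,-1],[0,0,0,0,0,0,-1],[0,0,0,0,0,0,-1],[0,0,0,0,0,0,-1]]}}

```text
clock: 6.3
position: [0.4301, -0.1231, 0.1993]
tool_rot: [3.141, 0.0, 0.147]
force: [-0.2, -0.1, -1.9]
grip_width: 0.0224
finger_force: 59.0
```

```bash
python3 - <<'E'
from h import *
s=observe();c=viewer.camera_info('wrist');im,d=viewer.grab_frame('wrist');P=cloud('wrist',d,c)
print(s['position'],s['tool_rot'])
R,G,B=[im[...,i].astype(int) for i in range(3)]
m=(P[...,2]>.082)&(P[...,2]<.089)&(abs(R-B)<45)&(R>110)&(np.hypot(P[...,0]-.553,P[...,1]+.1015)<.055)
Q=P[m];cc,r=cv2.minEnclosingCircle(Q[:,:2].astype(np.float32));print('rim',cc,2*r,m.sum())
A=np.c_[Q[:,:2],np.ones(len(Q))];x=np.linalg.lstsq(A,(Q[:,:2]**2).sum(1),rcond=None)[0];print('ls',x[:2]/2)
b=((B>R*1.8)&(B>G*1.4)&(B>60)&(P[...,2]>.05)).astype(np.uint8)
k,lab,st,ce=cv2.connectedComponentsWithStats(b)
for i in range(1,k):
    if st[i,4]>60:
        Q=P[lab==i];t=Q[Q[:,2]>.103]; print('clip',ce[i].round(),len(t),t.mean(0) if len(t) else Q.mean(0), t.min(0), t.max(0))
print(lidfit('wrist',.1).shape)
cv2.imwrite('pics/w2.png',im[:,:,::-1])
E
```

```text
[ 0.43006029 -0.12307324  0.19926485] [3.14129123e+00 1.32266841e-04 1.47356380e-01]
rim (0.5547983050346375, -0.10162098705768585) 0.09354937821626663 1505
ls [ 0.55525679 -0.10155185]
clip [310. 112.] 263 [ 0.50209144 -0.10958692  0.10769563] [ 0.49883432 -0.11885692  0.10303517] [ 0.51214987 -0.10009973  0.34121748]
wrist slope [-0.001 -0.001] z@c 0.1926 c [ 0.4293 -0.1232] d 0.1003 25615
(480, 640, 3)
```

View pics/w2.png

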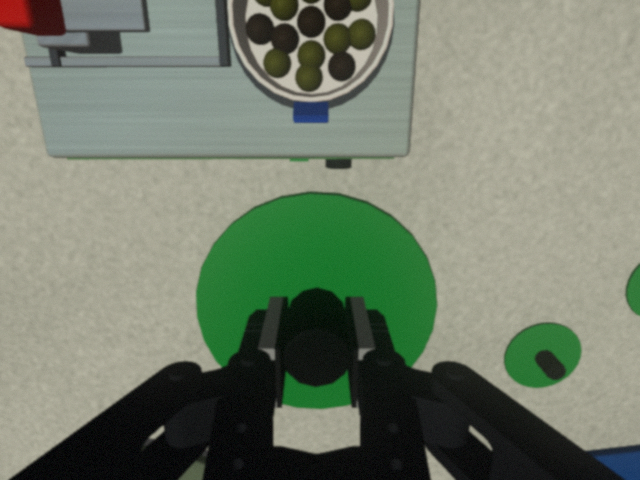

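The view shows the lid level at about (316,300), the tub rim centre at about (311,25) and the near clip at (310,112). The shift from lid to tub in tool axes is [12.7, -0.3] cm.

Request:
{"name": "play_rows", "arguments": {"motion": [[2,0,0,0,0,0,-1],[6,-0.1,0,0,0,0,-1],[10,-0.2,0,0,0,0,-1],[12.2,-0.3,0,0,0,0,-1],[12.7,-0.3,0,0,0,0,-1]], "squeeze": 100}}

```text
clock: 6.9
position: [0.5571, -0.0999, 0.1987]
tool_rot: [3.141, 0.0, 0.15]
force: [-1.1, -0.2, -1.1]
grip_width: 0.0211
finger_force: 98.0
```

Request:
{"name": "play_rows", "arguments": {"motion": [[0,0,0,0,0,0,-1],[0,0,2,0,0,0,-1],[0,0,4,0,0,0,-1],[0,0,6,0,0,0,-1],[0,0,6,0,0,0,-1]]}}

```text
clock: 7.4
position: [0.5532, -0.1007, 0.1377]
tool_rot: [-3.141, 0.003, 0.148]
force: [-0.4, -0.1, -0.0]
grip_width: 0.0211
finger_force: 98.0
```

```bash
python3 - <<'E'
from h import *
s=observe();print(s['position'],s['tool_rot'],s['force'],s['moment'])
a=[]
for n in ['wrist','side']:
    im=lidfit(n,.1);a.append(im[:,:,::-1])
cv2.imwrite('pics/pre.png',np.hstack([cv2.resize(a[0],(400,300)),cv2.resize(a[1][200:320,280:440],(400,300))]))
E
```

```text
[ 0.55317642 -0.1006517   0.1377371 ] [-3.14083903  0.00332244  0.14786064] [-0.44132745 -0.08220429 -0.027396  ] [-0.0412744   0.02126874 -0.00710804]
wrist slope [-0.005 -0.001] z@c 0.131 c [ 0.5525 -0.101 ] d 0.1005 25671
side slope [0.004 0.007] z@c 0.1342 c [ 0.55   -0.1032] d 0.1002 472
```

View pics/pre.png

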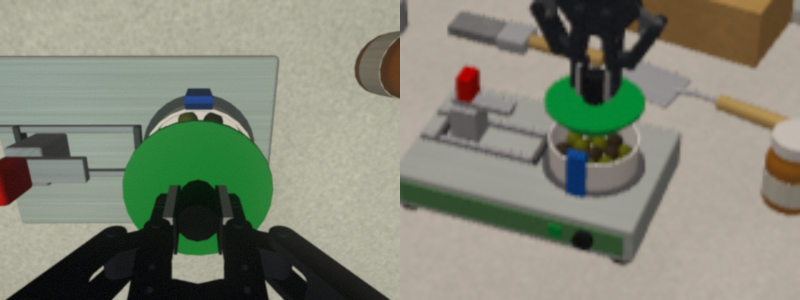

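The lid is level over the tub, with the far clip at (199,98) straight ahead of it and the side view agreeing. I descend to contact.

Request:
{"name": "play_rows", "arguments": {"motion": [[0,0,0,0,0,0,-1],[0,0,0.5,0,0,0,-1],[0,0,1,0,0,0,-1],[0,0,1.5,0,0,0,-1],[0,0,1.7,0,0,0,-1]]}}

```text
clock: 8.0
position: [0.555, -0.1004, 0.1217]
tool_rot: [-3.141, 0.001, 0.149]
force: [-1.1, 0.9, -1.0]
grip_width: 0.0208
finger_force: 98.0
```

Request:
{"name": "play_rows", "arguments": {"motion": [[0,0,0,0,0,0,-1],[0,0,0,0,0,0,-1],[0,0,0.3,0,0,0,-1],[0,0,0.5,0,0,0,-1],[0,0,0.7,0,0,0,-1]]}}

```text
clock: 8.5
position: [0.5553, -0.1005, 0.1151]
tool_rot: [-3.142, 0.0, 0.149]
force: [-0.4, -0.7, -0.6]
grip_width: 0.021
finger_force: 98.0
```

Request:
{"name": "play_rows", "arguments": {"motion": [[0,0.1,0.2,0,0,0,-1],[0,0.1,0.4,0,0,0,-1],[0,0.1,0.6,0,0,0,-1],[0,0.1,0.8,0,0,0,-1],[0,0.1,0.8,0,0,0,-1]]}}

```text
clock: 9.0
position: [0.5553, -0.1015, 0.1071]
tool_rot: [3.142, 0.0, 0.149]
force: [-1.2, -0.5, -0.6]
grip_width: 0.0216
finger_force: 98.2
```

Request:
{"name": "play_rows", "arguments": {"motion": [[0,0,0.2,0,0,0,-1],[0,0,0.4,0,0,0,-1],[0,0,0.6,0,0,0,-1],[0,0,0.6,0,0,0,-1],[0,0,0.6,0,0,0,-1]]}}

```text
clock: 9.5
position: [0.5552, -0.1014, 0.1011]
tool_rot: [-3.142, 0.001, 0.149]
force: [0.5, 0.6, -3.0]
grip_width: 0.0213
finger_force: 98.2
```

Request:
{"name": "play_rows", "arguments": {"motion": [[0,0,0.2,0,0,0,-1],[0,0,0.4,0,0,0,-1],[0,0,0.6,0,0,0,-1],[0,0,0.7,0,0,0,-1],[0,0,0.7,0,0,0,-1]]}}

```text
clock: 10.0
position: [0.5554, -0.1014, 0.096]
tool_rot: [-3.14, -0.001, 0.148]
force: [-13.0, 6.1, 43.2]
grip_width: 0.0214
finger_force: 104.2
```

```bash
python3 - <<'E'
from h import *
s=observe();print(s['position'],s['tool_rot'],s['force'],s['moment'])
a=[]
for n in ['wrist','side']:
    im=lidfit(n,.07);a.append(im[:,:,::-1])
cv2.imwrite('pics/press.png',np.hstack([cv2.resize(a[0],(400,300)),cv2.resize(a[1][200:320,280:440],(400,300))]))
E
```

```text
[ 0.5554207  -0.10141984  0.0960107 ] [-3.14013373e+00 -9.75133775e-04  1.48408845e-01] [-13.02766112   6.06308506  43.22383353] [ 1.07182698  2.91698584 -0.01618259]
wrist slope [-0.001 -0.001] z@c 0.0894 c [ 0.5549 -0.1014] d 0.0998 25191
side slope [0.001 0.002] z@c 0.0911 c [ 0.5514 -0.1025] d 0.0997 439
```

View pics/press.png

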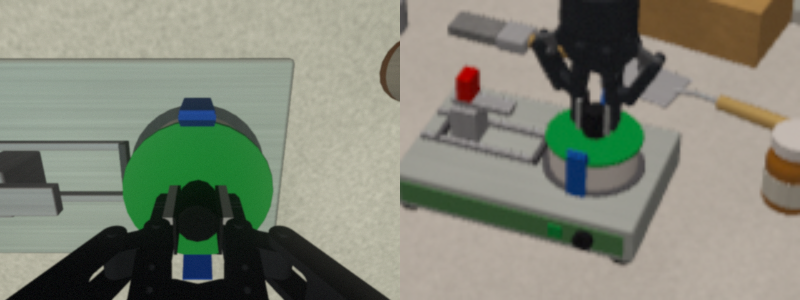

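The lid top sits at about 0.090, level, with both blue clips over its edge at (198,112) and (198,267), so it has snapped in. I ease off and release.

Request:
{"name": "play_rows", "arguments": {"motion": [[0,0,-0.05,0,0,0,-1],[0,0,-0.1,0,0,0,-0.7],[0,0,-0.1,0,0,0,-0.3],[0,0,-0.1,0,0,0,0.1],[0,0,-0.1,0,0,0,0.1]]}}

```text
clock: 10.6
position: [0.5554, -0.1015, 0.0951]
tool_rot: [3.142, 0.0, 0.149]
force: [-0.0, -0.4, 0.2]
grip_width: 0.0471
finger_force: 0.0
```

Request:
{"name": "play_rows", "arguments": {"motion": [[0,0,0,0,0,0,0.1],[0,0,-2,0,0,0,0.1],[0,0,-5,0,0,0,0.1],[0,0,-8,0,0,0,0.1],[0,0,-10,0,0,0,0.1]]}}

```text
clock: 11.1
position: [0.5557, -0.1018, 0.1971]
tool_rot: [3.141, -0.001, 0.148]
force: [-0.5, -1.0, -0.3]
grip_width: 0.0471
finger_force: 0.0
```

```bash
python3 - <<'E'
from h import *
s=observe();print(s['position'],s['tool_rot'],s['qpos'].round(2),s['force'])
for n in ['wrist','side']:
    im=lidfit(n,.07)
    c=viewer.camera_info(n);im,d=viewer.grab_frame(n);P=cloud(n,d,c)
    R,G,B=[im[...,i].astype(int) for i in range(3)]
    m=(R>110)&(G<70)&(B<70)&(P[...,2]>.126)&(P[...,2]<.136)&(abs(P[...,0]-.53)<.05)
    if m.sum()>3: print('grip',P[m].mean(0),P[m].min(0),P[m].max(0),m.sum())
E
```

```text
[ 0.55570044 -0.10177022  0.19705328] [ 3.14118240e+00 -1.10600799e-03  1.48444108e-01] [-0.42  0.57  0.72  1.82 -0.47  0.92 -0.91] [-0.50801866 -1.02501637 -0.34149463]
wrist slope [ 0.001 -0.004] z@c 0.0895 c [ 0.5549 -0.1016] d 0.0998 14107
grip [0.53595092 0.03498262 0.12949089] [0.5227401  0.02640089 0.12646873] [0.54823042 0.04451797 0.13145179] 1078
side slope [-0.009  0.003] z@c 0.0914 c [ 0.5529 -0.1017] d 0.0988 468
grip [0.53027281 0.03315345 0.13109872] [0.51977203 0.0258673  0.12616089] [0.5441106  0.04113159 0.13564765] 39
```

The lid stays seated. The grip is at (0.5345,0.0345), so q is about 7.5 mm. I move behind its +y face with the fingers shut.

Request:
{"name": "play_rows", "arguments": {"motion": [[0,-3,0,0,0,0,-1],[0,-8,0,0,0,0,-1],[0,-13,0,0,0,0,-1],[0,-17,0,0,0,0,-1],[0,-18.5,0,0,0,0,-1]]}}

```text
clock: 11.8
position: [0.5267, 0.0856, 0.194]
tool_rot: [-3.141, 0.002, 0.153]
force: [0.7, -1.3, -0.1]
grip_width: 0.0001
finger_force: 0.0
```

Request:
{"name": "play_rows", "arguments": {"motion": [[0,0,0,0,0,0,-1],[0,0,2.5,0,0,0,-1],[0,0,5,0,0,0,-1],[0,0,7.5,0,0,0,-1],[0,0,8.7,0,0,0,-1]]}}

```text
clock: 12.3
position: [0.5272, 0.0797, 0.1062]
tool_rot: [3.141, 0.003, 0.147]
force: [0.9, 0.4, 0.6]
grip_width: 0.0002
finger_force: 0.0
```

Request:
{"name": "play_rows", "arguments": {"motion": [[0,0,0,0,0,0,-1],[0,0,0,0,0,0,-1],[0,0.5,0,0,0,0,-1],[0,1,0,0,0,0,-1],[0,1.5,0,0,0,0,-1]]}}

```text
clock: 12.8
position: [0.5306, 0.0662, 0.1089]
tool_rot: [-3.141, -0.001, 0.149]
force: [0.1, 0.0, -0.5]
grip_width: -0.0002
finger_force: 0.0
```

```bash
python3 - <<'E'
from h import *
s=observe();print(s['position'],s['tool_rot'],s['force'],s['grip_width'])
a=[viewer.grab_frame(n)[0][:,:,::-1] for n in ['wrist','side']]
cv2.imwrite('pics/push.png',np.hstack([cv2.resize(a[0],(400,300)),cv2.resize(a[1][190:310,260:420],(400,300))]))
E
```

```text
[0.53057174 0.06617153 0.10889636] [-3.14145708e+00 -9.63715484e-04  1.48684333e-01] [ 0.09230412  0.03638911 -0.49487865] -0.0001888303007252551
```

View pics/push.png

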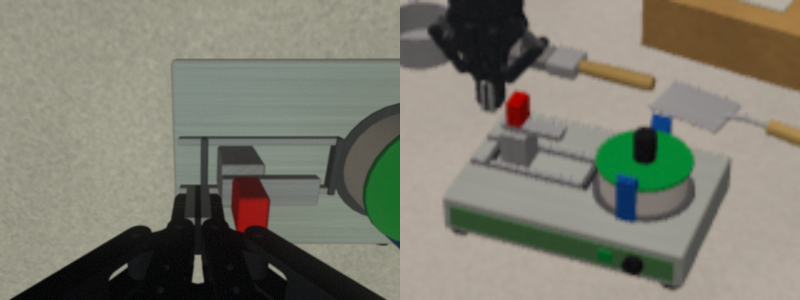

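The fingers are just behind the red grip at (250,205), aligned with it and clear of everything else. I push now.

Request:
{"name": "play_rows", "arguments": {"motion": [[0,0.5,0,0,0,0,-1],[0,1.1,0,0,0,0,-1],[0,1.8,0,0,0,0,-1],[0,2.5,0,0,0,0,-1],[0,3.2,0,0,0,0,-1]]}}

```text
clock: 13.4
position: [0.5351, 0.0345, 0.1083]
tool_rot: [-3.141, -0.0, 0.149]
force: [-0.3, 2.7, 1.1]
grip_width: 0.0001
finger_force: 1.5
```

Request:
{"name": "play_rows", "arguments": {"motion": [[0,0.7,0,0,0,0,-1],[0,1.4,0,0,0,0,-1],[0,2,0,0,0,0,-1],[0,2.5,0,0,0,0,-1],[0,2.8,0,0,0,0,-1]]}}

```text
clock: 13.9
position: [0.5392, 0.0068, 0.1083]
tool_rot: [3.141, -0.0, 0.148]
force: [1.0, 2.0, 0.6]
grip_width: -0.0001
finger_force: 1.3
```

Request:
{"name": "play_rows", "arguments": {"motion": [[0,0.2,0,0,0,0,-1],[0,0.4,0,0,0,0,-1],[0,0.6,0,0,0,0,-1],[0,0.8,0,0,0,0,-1],[0,0.8,0,0,0,0,-1]]}}

```text
clock: 14.4
position: [0.5403, -0.0009, 0.1083]
tool_rot: [3.141, -0.0, 0.149]
force: [-0.7, 1.2, -0.6]
grip_width: -0.0
finger_force: 0.3
```

Request:
{"name": "play_rows", "arguments": {"motion": [[0,0.1,0,0,0,0,-1],[0,0.2,0,0,0,0,-1],[0,0.3,0,0,0,0,-1],[0,0.4,0,0,0,0,-1],[0,0.4,0,0,0,0,-1]]}}

```text
clock: 14.9
position: [0.5408, -0.0046, 0.1083]
tool_rot: [-3.141, 0.0, 0.149]
force: [0.8, 2.8, 1.2]
grip_width: -0.0
finger_force: 1.3
```

Request:
{"name": "play_rows", "arguments": {"motion": [[0,0.1,0,0,0,0,-1],[0,0.15,0,0,0,0,-1],[0,0.2,0,0,0,0,-1],[0,0.2,0,0,0,0,-1],[0,0.2,0,0,0,0,-1]]}}

```text
clock: 15.4
position: [0.5409, -0.0049, 0.1083]
tool_rot: [-3.139, 0.001, 0.15]
force: [-1.7, 13.2, 5.7]
grip_width: 0.0001
finger_force: 6.5
```

It has stopped moving and the force has risen to 13 N, which is the end stop. I press a little more, then retreat and check.

Request:
{"name": "play_rows", "arguments": {"motion": [[0,0.1,0,0,0,0,-1],[0,0.1,0,0,0,0,-1],[0,0,0,0,0,0,-1],[0,-1,0,0,0,0,-1],[0,-3,0,0,0,0,-1]]}}

```text
clock: 15.9
position: [0.5367, 0.0221, 0.1084]
tool_rot: [3.14, -0.0, 0.146]
force: [-0.5, -0.7, 0.1]
grip_width: -0.0001
finger_force: 0.0
```

Request:
{"name": "play_rows", "arguments": {"motion": [[0,-2,0,0,0,0,-1],[0,-3,-3,0,0,0,-1],[0,-4,-6,0,0,0,-1],[0,-6,-10,0,0,0,-1],[0,-6,-12,0,0,0,-1]]}}

```text
clock: 16.4
position: [0.5281, 0.0846, 0.2306]
tool_rot: [-3.141, -0.002, 0.151]
force: [0.0, 0.2, -0.6]
grip_width: -0.0001
finger_force: 0.0
```

```bash
python3 - <<'E'
from h import *
s=observe();print(s['position'],s['force'])
a=[]
for n in ['top','side','wrist']:
    c=viewer.camera_info(n);im,d=viewer.grab_frame(n);P=cloud(n,d,c);a.append(im[:,:,::-1])
    R,G,B=[im[...,i].astype(int) for i in range(3)]
    m=(R>110)&(G<70)&(B<70)&(P[...,2]>.124)&(P[...,2]<.137)&(abs(P[...,0]-.54)<.05)
    if m.sum()>3:
        g=P[m].mean(0); print(n,'grip',g,m.sum(),'dist from tub',np.hypot(*(g[:2]-[.5548,-.1016])))
    m=(G>R*1.6)&(G>B*1.5)&(G>50)&(P[...,2]>.08)&(np.hypot(P[...,0]-.5548,P[...,1]+.1016)<.052)
    if m.sum()>20: print('lid plane',plane(P[m]),np.median(P[m][:,2]))
cv2.imwrite('pics/end.png',np.hstack([cv2.resize(a[0][185:305,270:430],(400,300)),cv2.resize(a[1][200:320,270:430],(400,300))]))
E
```

```text
[0.52814538 0.08458712 0.23060331] [ 0.01860443  0.21636726 -0.55367497]
top grip [ 0.54220393 -0.028053    0.13046434] 72 dist from tub 0.0746178374399918
lid plane (array([0.0008732 , 0.00162451, 0.0901012 ]), 854) 0.09053395412823
side grip [ 0.53992894 -0.02878937  0.13075902] 40 dist from tub 0.0743137659311091
lid plane (array([-0.00085297, -0.00534403,  0.09121424]), 440) 0.09127214575593509
wrist grip [ 0.54440741 -0.02592014  0.12966375] 912 dist from tub 0.07639009829529234
lid plane (array([ 0.00026594, -0.00133051,  0.08933228]), 10030) 0.08960115784775274
```

View pics/end.png

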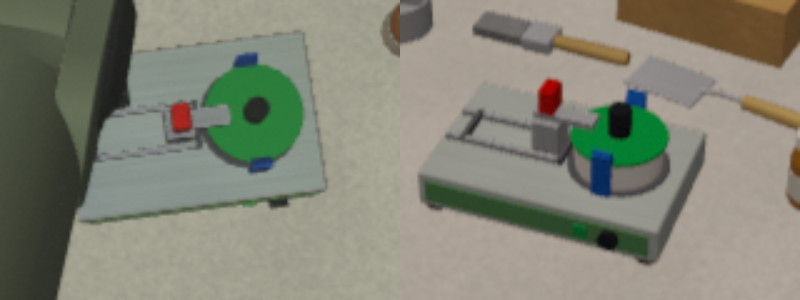

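The grip is about 75 mm from the tub axis, which is where it belongs at q = 70 mm. The tongue at (212,117) lies over the lid's edge, and the lid is level at 0.090 under both clips. The robot is clear, so I hand in.

```bash
python3 -c "
from workcell import bot
print(bot.job_done())"
```

```text
the job is handed in; nothing more can be done
None
```

The green lid is snapped in under both blue clips, the red transport lock is at its end stop with its tongue over the lid, and the job is handed in at about 16.5 s on the robot's clock; the hand-in returned no verdict.

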